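# Eject the blue drive and trap it on the tray

## Task

Eject the blue drive: with one fingertip press the release key of its dock fully down and keep it down, and with the other finger standing in the drive's path trap the drive as it slides out, once it has come out at least a centimetre but before its front reaches the open end of the tray. The program finishes while holding this: key still down, drive lying flat and at rest in the tray, pushing against the finger. Do not grip or lift the drive, and leave the orange drive, its dock and everything else on the desk as they are.

Things in the scene. Friction and masses are not known exactly. Their poses are not given: they have to be found in the camera images.
- dock_blue: black and grey dock for a drive cartridge, 175x108x50 mm, fixed. Origin on the desk under the tray's centre line; x runs along the tray from its open end towards the bay, y across it towards the release key, z up. Bay cheeks (x 10 to 110 mm) are 35 mm high, the rear housing (x 78 to 110) 50 mm, the cover behind the key (x 8 to 80, y 34 to 74) 23 mm above the desk.
- ejector_blue (a point): where the spring ejector's plate touches the drive's back (dock x = 73 mm, 25 mm above the desk). Held back by the gate; once the gate is down it pushes the drive along the dock's -x with 3 to 4 N, damped, at about 15 to 25 mm/s, through 110 mm, so that the drive tips off the tray's end unless stopped.
- gate_blue (a point): middle of the steel gate on the tray floor (dock x = -1 mm) that holds the drive in; two prongs 5 mm high that sink as the key is pressed
- drive_blue: blue drive cartridge, loose, 70x46x28 mm, about 0.12 kg, in the bay. Origin at the centre of its underside; x, y, z as the dock's. At the start its origin is at x = +36 mm of the dock, on the tray floor, its front face (facing -x) at x = +1 mm and its top 42 mm above the desk.
- drive_front_blue (a point): centre of the blue drive's front face, the face that leads as it slides out
- tray_end_blue (a point): middle of the open end of the blue drive's tray, on the tray floor (dock x = -65 mm). The floor is 14 mm above the desk and 49 mm wide, between lips 6 mm wide that stand 20 mm above the desk
- key_top_blue (a point): centre of the top of the white square release key (36x36 mm) of the blue drive's dock, beside the tray at dock x = -40, y = +52 mm; top 34 mm above the desk when up, 24 mm when fully down
- key_blue (a joint): travel of that key, m: 0 up, 0.010 fully down. It is sprung: 2 N to start, 6 N fully down; it comes up when let go. The gate clears the drive from 0.005 on; if let go later, the gate rises under the drive.
- dock_orange: a second dock just like the first, holding the orange drive; leave it alone
- drive_orange: orange drive cartridge, same as the blue one, stays in its bay
- key_orange (a joint): travel of the orange dock's release key, m: 0 up, 0.010 down; not to be pressed
- eraser: loose rubber in a paper sleeve, 20x48x12 mm; origin under its centre; bystander
- pocket_watch: loose nickel pocket watch, 47x68x12 mm; origin under its centre; bystander
- ink_bottle: loose square ink bottle, 47x46x56 mm; origin under its centre; bystander
- rubber_stamp: loose stamp with a turned handle, 26x54x69 mm; origin under its centre; bystander
- spectacle_case: loose brown leather spectacle case, 58x155x34 mm; origin under its centre; bystander
Not all that is in view belongs to the job. Of the things shaped like the drive_blue, the blue one is meant.

How it is judged (in metres and radians):
On the way, in this order (a step that is already met when the one before it is completed fails the run):
1. the blue drive's key is pressed down (value of joint key_blue above 0.005 m and contact force between the fingers and key_blue above 0.5 N).
2. the blue drive has come out at least 1 cm with the key held down (x of drive_blue in the frame of dock_blue below 0.027 m and value of joint key_blue above 0.005 m), for 0.1 s.
At the end, for the whole second after the job is handed in: the blue drive is 10 to 65 mm out of its bay, flat within 0.1 rad, at rest (under 6 mm/s) and pressing on a finger with over 0.5 N, while a finger holds the key at least 6 mm down with over 0.5 N (x of drive_blue in the frame of dock_blue between -0.03 and 0.027 m and linear speed of drive_blue below 0.006 m/s and angle between drive_blue's own z axis and vertical below 0.1 rad and contact force between the fingers and drive_blue above 0.5 N and contact force between the fingers and key_blue above 0.5 N and value of joint key_blue above 0.006 m); the arm keeps its last pose, push and grip.
It fails at once if the blue drive's front passes the end of the tray (x of drive_blue in the frame of dock_blue below -0.033 m).
It fails at once if the blue drive is lifted (z of drive_blue in the frame of dock_blue above 0.024 m).
It fails at once if the orange drive's key is pressed (value of joint key_orange above 0.004 m).
It fails at once if the orange drive is moved (distance of drive_orange from where it was at the start of the episode above 0.01 m).
It fails at once if a bystander (eraser, pocket watch, ink bottle, stamp or spectacle case) is moved by over 15 mm (distance of any of eraser, pocket_watch, ink_bottle, rubber_stamp, spectacle_case from where it was at the start of the episode above 0.015 m).
It also fails if it takes over 32 s, if anything falls off the work surface, if the arm or the gripper's body presses on something with over 40 N, if the wrist force passes 120 N, or if a joint passes its speed limit or range.

## Robot

A 7-joint arm with a two-finger parallel gripper is mounted at the origin on a cart in front of the work surface, level with it; the furniture and walls round the work are solid. World frame = base frame: x ahead of the robot, y to its left, z up, the work surface at z = 0. Lengths are in mm, angles in rad, forces in N, time in s.
With the tool pointing down it reaches from about 400 to 925 mm from the base axis. Payload 5.6 kg.
Tool frame: the origin (TCP) lies on the centre line of the jaws, within the pads' length; the fingertips stand 14 mm ahead of it and the grasp point (between the pads) lies 5 mm behind it; z points along the fingers, y is the line along which they close (so a half turn about z gives the same grasp; the last joint's range is limited). The gripper opens to 85 mm and grips with 20 to 120 N. Pads are 22 mm wide; open, the fingers measure 114 mm over their backs; the gripper's body (76 mm by 85 mm) begins 54 mm behind the grasp point. The pads swing forward as they close: fully open they stand 13 mm farther back than shut.
Start: joints at [1.114, 0.468, -0.012, 1.603, 0.006, 1.071, -0.056], TCP at [261.321, -595.163, 245.29] pointing down, gripper open.
Joint ranges: [-2.53, 2.53], [-0.31, 2.02], [-1.57, 1.55], [0.28, 2.44], [-1.29, 4.43], [0.15, 1.84], [-2.92, 2.92]. Speed limits (rad/s): [2.57, 2.57, 3.14, 3.14, 3.14, 3.14, 3.14].

## Interface

Orientations are given as a 3x3 rotation matrix whose columns are the frame's x, y, z axes.
In Python, from bench import robot gives the robot as it stands.
- The arm moves only by the tool drive_tool, never from a script. Its argument "motion" is a list of rows, each an object with "xyz": the shift along the tool's x, y, z in units of 0.2 m (1.0 is 0.2 m), a list of three; "angular": the turn, a rotation vector about the tool's x, y, z in units of pi rad (1.0 is pi rad), a list of three. A call has 1 to 5 rows; each row is the pose to reach, as a shift and turn from the pose commanded when the call began, along the tool's axes at that moment, turning the shorter way round; what a row does not reach only later rows make up. A row lasts 1/8 s, in which the tool goes at most 62.5 mm and 10.7 degrees, less where a joint would pass 70% of its speed; a pose out of reach is approached as far as the arm can. A call with a number of a shift or a turn outside -1 to 1 is refused whole. A call with a gripper value outside its range is refused whole. "jaw" is the opening in per cent of the stroke, from 0 (shut) to 100 (fully open), set as the call begins (left out, the last holds). The fingers move at their own pace and stop on an object; the grip force is fixed at half the most. Time passes only in rows, so rows that repeat a pose let the fingers close. It gives the time, the measured TCP pose, the force, the opening and the grip force at its end, in the units of the state.
- robot.state(): the state, without advancing time (a new reading comes with each control period).
- robot.snapshot(name): name is "scene" or "top"; returns a dict with "pixels" (400x640x3 uint8, blue, green, red), "intrinsics" (3x3 intrinsics, pixels), "cam_to_world" (4x4, takes a point from camera to world coordinates). Camera axes: x right, y up, looking along -z (the intrinsics and any distortion apply to the point x, -y, -z); pixel columns grow to the right and rows downward; lengths in mm; the calibration is good to about 2 mm. A picture is of the moment at which its call begins. There is no depth.
- robot.job_done(): hands the job in; it is judged then, once.
Trained networks look in the newest picture that a camera, given by its name, has taken for a name from the list of things; names that differ only in an ending like _2 or _b are one class to them, and where a whole thing is asked for, a point or a joint stands for the part that bears it (a point fixed in the world has none). Each returns a list of dicts, best first, with "score" (0 to 1); they miss things now and then, are a little off and sometimes report something else, mostly with a low value. They report only what shows in the picture. A call takes as long as a camera call. They do not tell look-alikes from the thing itself.
- robot.look_for(camera, thing): "location" ([x, y, z] in mm, in world coordinates, good to about 4 mm: the middle of the surface that is visible of it).
The state is a dict: "clock": time; "joint_pos": joint angles; "dq": joint speeds; "joint_efforts": joint torques, N m; "eef_pos": TCP position; "ee_rot": TCP orientation; "contact_force": force on the tool from outside, world axes, zero at the start; "torque": the same for the moment, N m; "width": opening from 0.0 (shut) to 1.0 (fully open); "finger_force": force on a finger pad.
Only numpy, scipy, OpenCV 4.12 (cv2) and the standard library are available. Lean on these libraries where they do the work, as an engineer would, in place of code of your own. Each camera call takes 0.05 s, during which the arm holds its last target. There are 200 camera calls.

## Working session

There is one attempt and no reset: what is moved stays moved. The work goes in short steps, Python scripts to look and compute and a tool call to move; the robot and the scene stay as the last step left them, time stands still between calls to the robot, and variables do not carry over. Pictures are saved under pics/ and viewed, at most 10 in all, crops included, and the job is handed in when it is done.

Besides the shell and the picture viewer there is one more tool, called after "Request:" as a command line: name --argument value ..., lists and objects as JSON in quotes. drive_tool: Moves the arm, as the interface text tells. Its arguments: {"type":"object","properties":{"motion":{"type":"array"},"jaw":{"type":"number"}},"required":["motion"]}

```bash
mkdir -p pics; python3 - <<'E'
from bench import robot
import cv2,numpy as np
s=robot.state();print(s['clock'],s['eef_pos'],np.round(s['ee_rot'],3).tolist(),s['width'])
for c in('top','scene'):
    p=robot.snapshot(c);cv2.imwrite(f'pics/{c}0.png',p['pixels']);print(c,p['intrinsics'],np.round(p['cam_to_world'],3).tolist())
    for t in('dock_blue','key_top_blue','drive_blue','drive_front_blue','tray_end_blue','gate_blue'):
        print(t,[(np.round(d['location']).tolist(),round(d['score'],2)) for d in robot.look_for(c,t)][:4])
E
```

```text
0.0 [ 261.05683495 -594.66514212  244.31732671] [[0.916, 0.402, -0.001], [0.402, -0.916, 0.002], [-0.0, -0.002, -1.0]] 1.000758828810504
top [[422.04476102   0.         319.37676236]
 [  0.         422.04476102 199.17676541]
 [  0.           0.           1.        ]] [[-0.028, 0.998, -0.049, 509.551], [-1.0, -0.028, -0.011, 15.154], [-0.012, 0.048, 0.999, 1219.537], [0.0, 0.0, 0.0, 1.0]]
dock_blue [([589.0, -176.0, 21.0], 0.57)]
key_top_blue [([534.0, -170.0, 32.0], 0.56), ([587.0, -172.0, 25.0], 0.54)]
drive_blue [([597.0, -327.0, 25.0], 0.92), ([770.0, -228.0, 34.0], 0.78), ([716.0, -326.0, 27.0], 0.76), ([614.0, -202.0, 46.0], 0.67)]
drive_front_blue [([611.0, -205.0, 40.0], 0.96), ([771.0, -234.0, 26.0], 0.94), ([600.0, -332.0, 28.0], 0.85), ([716.0, -330.0, 29.0], 0.65)]
tray_end_blue [([590.0, -176.0, 25.0], 0.59)]
gate_blue [([590.0, -175.0, 27.0], 0.68)]
scene [[495.1479982    0.         312.09985869]
 [  0.         495.1479982  201.30031953]
 [  0.           0.           1.        ]] [[-0.643, 0.542, -0.541, -267.495], [-0.766, -0.445, 0.464, 768.524], [0.011, 0.712, 0.702, 1187.05], [0.0, 0.0, 0.0, 1.0]]
dock_blue [([587.0, -164.0, 17.0], 0.65)]
key_top_blue [([766.0, 140.0, 28.0], 0.54), ([528.0, -169.0, 32.0], 0.43), ([585.0, -167.0, 21.0], 0.23)]
drive_blue [([706.0, -325.0, 26.0], 0.7), ([764.0, -228.0, 28.0], 0.68), ([605.0, -200.0, 45.0], 0.66), ([592.0, -326.0, 26.0], 0.62)]
drive_front_blue [([705.0, -322.0, 28.0], 0.75), ([605.0, -198.0, 37.0], 0.55), ([588.0, -324.0, 32.0], 0.54), ([765.0, -223.0, 25.0], 0.53)]
tray_end_blue [([587.0, -167.0, 23.0], 0.91), ([603.0, 430.0, 13.0], 0.17)]
gate_blue [([587.0, -165.0, 23.0], 0.92)]
```

View pics/top0.png

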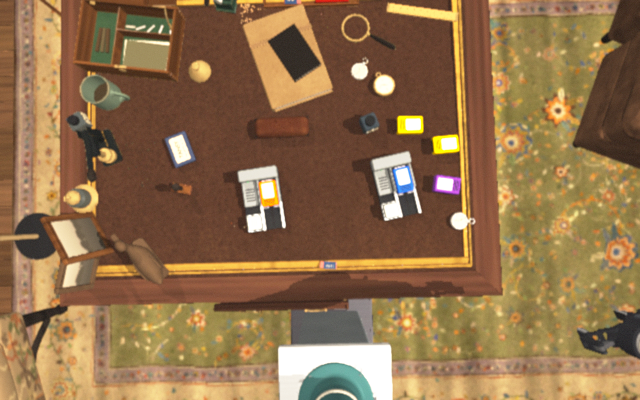

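View pics/scene0.png

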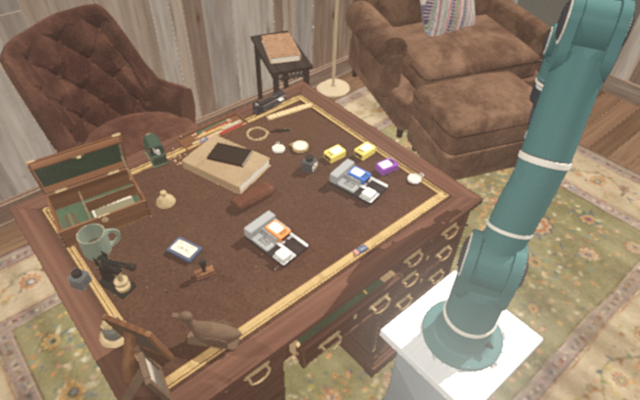

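The drive-shaped things in the top view are orange (268,192), blue (403,178), two yellow ones (410,125) and (446,144), and purple (447,184). The blue one at (403,178) fits because it is the only blue one and it sits in a dock. I'll confirm it in an enlarged crop.

```bash
python3 - <<'E'
import cv2
a=cv2.imread('pics/top0.png')[145:230,360:470];cv2.imwrite('pics/c1.png',cv2.resize(a,None,fx=7,fy=7,interpolation=cv2.INTER_CUBIC))
a=cv2.imread('pics/scene0.png')[150:215,315:400];cv2.imwrite('pics/c2.png',cv2.resize(a,None,fx=9,fy=9,interpolation=cv2.INTER_CUBIC))
E
```

```text
(no output)
```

View pics/c1.png

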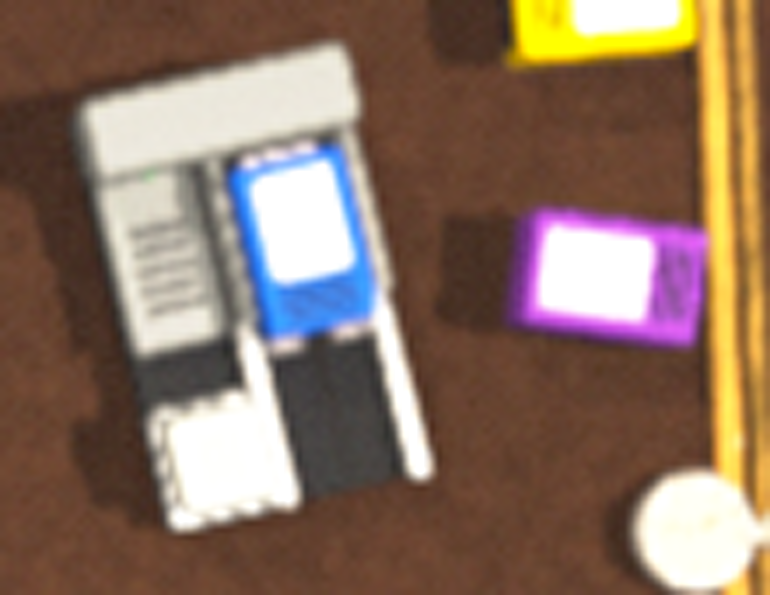

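View pics/c2.png

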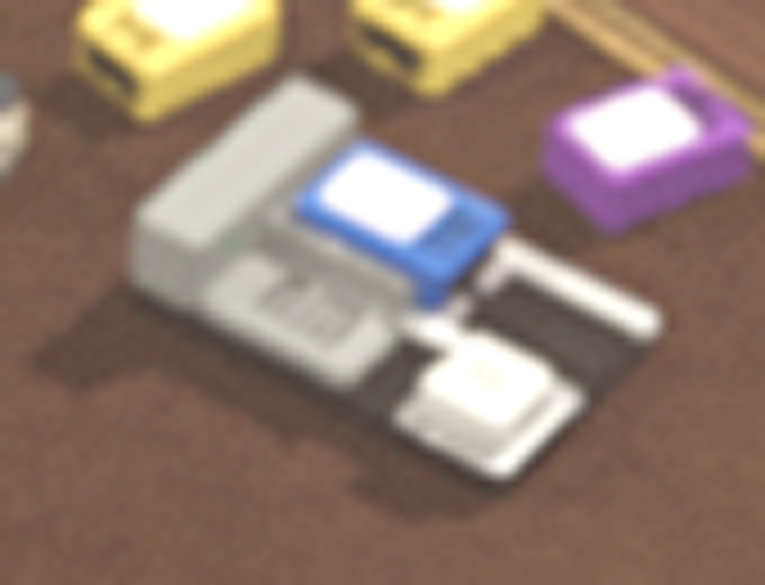

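```bash
cat > fit.py <<'E'
from bench import robot
import numpy as np
from scipy.optimize import least_squares
H=50;T=42
top=[((110,-34,H),(345,43)),((110,74,H),(82,105)),((78,74,H),(97,178)),((78,-34,H),(358,118)),((71,23,T),(233,165)),((71,-23,T),(342,145)),((1,23,T),(265,338)),((1,-23,T),(379,308)),((-65,24.5,14),(308,497)),((-65,-24.5,14),(405,482)),((-65,-30.5,20),(433,475))]
sc=[((71,-23,T),(365,143)),((71,23,T),(297,207)),((1,23,T),(437,275)),((1,-23,T),(510,218)),((110,-34,H),(297,78)),((78,-34,H),(357,107)),((78,74,H),(195,248)),((110,74,H),(135,213)),((-65,-30.5,20),(660,322)),((-40,52,34),(487,378))]
def conv(l,o,s): return np.array([a for a,b in l],float),np.array([[o[i]+(b[i]+.5)/s-.5 for i in(0,1)] for a,b in l])
C={'top':conv(top,(360,145),7),'scene':conv(sc,(315,150),9)}
S={c:robot.snapshot(c) for c in C}
def res(p,cs):
    o=[];c,s=np.cos(p[2]),np.sin(p[2])
    for k in cs:
        P,uv=C[k];W=P@np.array([[c,-s,0],[s,c,0],[0,0,1]]).T+[p[0],p[1],0]
        M=np.linalg.inv(S[k]['cam_to_world']);q=W@M[:3,:3].T+M[:3,3];q=q*[1,-1,-1]
        r=q@S[k]['intrinsics'].T;o.append(r[:,:2]/r[:,2:]-uv)
    return np.concatenate(o).ravel()
for cs in(['top'],['scene'],['top','scene']):
    f=least_squares(res,[590,-180,.2],args=(cs,),x_scale=[1,1,.01]);print(cs,f.x,np.round(f.fun.reshape(-1,2),1).tolist())
E
python3 fit.py
```

```text
['top'] [ 5.81147175e+02 -2.15254757e+02  2.11888671e-01] [[0.0, -0.6], [-0.1, -0.2], [0.6, 0.5], [1.0, -0.2], [-0.9, 0.8], [-0.5, -0.3], [0.7, 0.3], [0.5, 0.7], [-1.9, 0.8], [0.9, -1.1], [-0.5, -0.7]]
['scene'] [ 5.83300884e+02 -2.13669857e+02  2.03340125e-01] [[-0.6, 0.1], [-0.5, -0.4], [0.5, 0.5], [-0.2, -0.1], [-0.0, -0.4], [0.6, -0.0], [0.7, 0.0], [-0.0, 0.0], [-0.5, -0.1], [-0.0, 0.4]]
['top', 'scene'] [ 5.81901591e+02 -2.14645057e+02  2.09649218e-01] [[-0.1, -0.8], [-0.2, -0.5], [0.4, 0.2], [0.9, -0.4], [-1.0, 0.5], [-0.6, -0.5], [0.5, 0.0], [0.2, 0.4], [-2.2, 0.5], [0.7, -1.4], [-0.8, -0.9], [-0.2, 0.2], [-0.1, -0.3], [1.0, 0.6], [0.2, 0.0], [0.3, -0.2], [1.0, 0.1], [1.2, 0.2], [0.4, 0.3], [0.0, -0.1], [0.6, 0.5]]
```

Blue is confirmed: the crops show the blue drive in its dock, with the white key on the left and the tray opening toward the robot. The dock is at about (582, -214.5) with yaw 0.207. I'll straddle the key and tray with the jaw line along dock y, putting the TCP at dock (-40, 26.5) and the jaw about half open.

Request:
drive_tool --motion '[{"xyz": [0.2,-0.12,0],"angular": [0,0,0.03]},{"xyz": [0.45,-0.28,0],"angular": [0,0,0.066]},{"xyz": [0.7,-0.44,0],"angular": [0,0,0.066]},{"xyz": [0.95,-0.6,0],"angular": [0,0,0.066]},{"xyz": [1.0,-0.63,0],"angular": [0,0,0.066]}]' --jaw 48

```text
clock: 1.42
eef_pos: [396.9, -395.1, 245.6]
ee_rot: [[0.977, 0.212, 0.001], [0.212, -0.977, 0.001], [0.002, -0.001, -1.0]]
contact_force: [-0.2, -0.5, 0.1]
width: 0.477
finger_force: 0.0
```

```bash
cat > go.py <<'E'
from bench import robot
import numpy as np,sys
s=robot.state();R=np.array(s['ee_rot']);p=np.array(s['eef_pos'])
dx,dy,z=map(float,sys.argv[1:4]);y=.207;c,n=np.cos(y),np.sin(y)
t=np.array([582+c*dx-n*dy,-214.5+n*dx+c*dy,z])
print(s['clock'],p,'yaw',np.arctan2(R[1,0],R[0,0]),'tilt',R[:,2],'w',s['width'],'F',s['contact_force'],'ff',s['finger_force']);d=p-[582,-214.5,0];print('dock xy',c*d[0]+n*d[1],-n*d[0]+c*d[1]);print('shift units',np.round(R.T@(t-p)/200,3))
E
python3 go.py -40 26.5 110
```

```text
1.425 [ 396.9395867  -395.11925708  245.62739042] yaw 0.21386157802907724 tilt [ 0.0014153   0.00123008 -0.99999824] w 0.47735243696277524 F [-0.15525722 -0.54207126  0.1356298 ] ff 0.0
dock xy -218.23147362751592 -138.7288597119441
shift units [ 0.896 -0.819  0.68 ]
```

Request:
drive_tool --motion '[{"xyz": [0.2,-0.18,0.1]},{"xyz": [0.4,-0.36,0.2]},{"xyz": [0.6,-0.54,0.3]},{"xyz": [0.77,-0.7,0.42]},{"xyz": [0.895,-0.82,0.56]}]'

```text
invalid input at $.motion[0]: expected keys xyz, angular
```

Request:
drive_tool --motion '[{"xyz": [0,0,0.1]},{"xyz": [0,0,0.12]},{"xyz": [0,0,0.12]}]'

```text
invalid input at $.motion[0]: expected keys xyz, angular
```

```bash
python3 go.py -40 26.5 60; python3 - <<'E'
from bench import robot
import cv2,numpy as np
im=[]
for c,(u,v) in(('top',(360,145)),('scene',(315,140))):
    p=robot.snapshot(c)['pixels'][v:v+85,u:u+100];im.append(cv2.resize(p,None,fx=4,fy=5.5,interpolation=cv2.INTER_CUBIC) if 0 else cv2.resize(p,None,fx=4,fy=4,interpolation=cv2.INTER_CUBIC))
cv2.imwrite('pics/n1.png',np.hstack(im))
E
```

```text
1.425 [ 396.9395867  -395.11925708  245.62739042] yaw 0.21386157802907724 tilt [ 0.0014153   0.00123008 -0.99999824] w 0.47735243696277524 F [-0.15525722 -0.54207126  0.1356298 ] ff 0.0
dock xy -218.23147362751592 -138.7288597119441
shift units [ 0.895 -0.819  0.93 ]
```

View pics/n1.png

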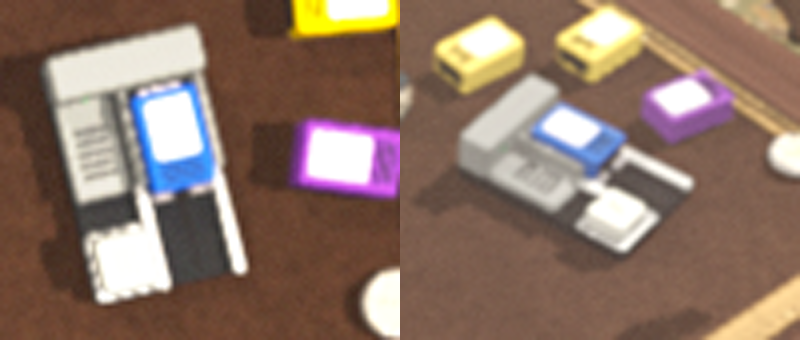

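The moves were refused because every row needs an "angular" entry, so the picture shows the unchanged scene. I'll resend both.

Request:
drive_tool --motion '[{"xyz": [0.2,-0.18,0.1],"angular": [0,0,0]},{"xyz": [0.4,-0.36,0.2],"angular": [0,0,0]},{"xyz": [0.6,-0.54,0.3],"angular": [0,0,0.002]},{"xyz": [0.77,-0.7,0.42],"angular": [0,0,0.002]},{"xyz": [0.895,-0.82,0.56],"angular": [0,0,0.002]}]'

```text
clock: 2.15
eef_pos: [536.4, -203.1, 132.8]
ee_rot: [[0.98, 0.197, 0.001], [0.197, -0.98, -0.001], [0.001, 0.001, -1.0]]
contact_force: [0.2, -0.3, -0.2]
width: 0.481
finger_force: 0.0
```

Request:
drive_tool --motion '[{"xyz": [0,0,0.1],"angular": [0,0,0]},{"xyz": [0,0,0.12],"angular": [0,0,0]},{"xyz": [0,0,0.12],"angular": [0,0,0]}]'

```text
clock: 2.52
eef_pos: [535.0, -204.3, 109.4]
ee_rot: [[0.981, 0.196, -0.0], [0.196, -0.981, -0.001], [-0.0, 0.001, -1.0]]
contact_force: [0.2, -0.2, 0.4]
width: 0.483
finger_force: 0.0
```

```bash
python3 go.py -40 26.5 60; python3 - <<'E'
from bench import robot
import cv2,numpy as np
im=[]
for c,(u,v) in(('top',(360,145)),('scene',(315,140))):
    p=robot.snapshot(c)['pixels'][v:v+85,u:u+100];im.append(cv2.resize(p,None,fx=4,fy=4,interpolation=cv2.INTER_CUBIC))
cv2.imwrite('pics/n2.png',np.hstack(im))
E
```

```text
2.525 [ 534.96810118 -204.2843404   109.42888069] yaw 0.19717429931503533 tilt [-2.05496062e-04 -9.10314086e-04 -9.99999565e-01] w 0.4833793757032821 F [ 0.23104285 -0.21631818  0.4361447 ] ff 0.0
dock xy -43.928284635703776 19.66379964887387
shift units [ 0.019 -0.035  0.247]
```

View pics/n2.png

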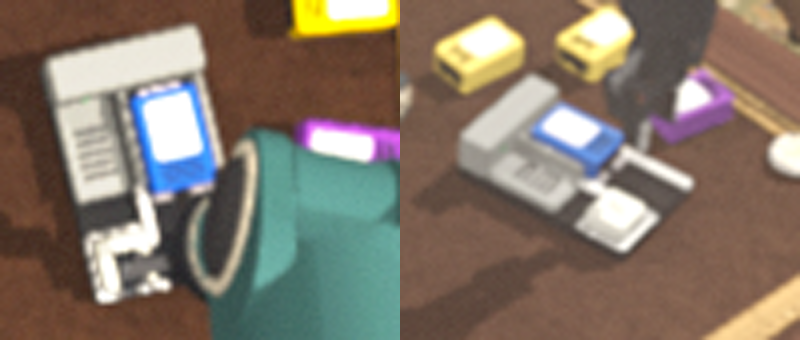

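The near view shows one finger above the key at about (135,265) in the left half, with the other over the tray behind the wrist. I'll correct about 7 mm sideways and descend.

Request:
drive_tool --motion '[{"xyz": [0.02,-0.035,0.05],"angular": [0,0,-0.003]},{"xyz": [0.02,-0.035,0.15],"angular": [0,0,-0.003]},{"xyz": [0.02,-0.035,0.23],"angular": [0,0,-0.003]},{"xyz": [0.02,-0.035,0.24],"angular": [0,0,-0.003]},{"xyz": [0.02,-0.035,0.24],"angular": [0,0,-0.003]}]'

```text
clock: 3.25
eef_pos: [538.1, -194.5, 61.3]
ee_rot: [[0.978, 0.208, 0.0], [0.208, -0.978, -0.0], [0.0, 0.0, -1.0]]
contact_force: [-0.1, 0.6, -0.5]
width: 0.481
finger_force: 0.0
```

```bash
python3 go.py -40 26.5 50; python3 - <<'E'
from bench import robot
import cv2,numpy as np
p=robot.snapshot('scene')['pixels'][120:215,310:410];cv2.imwrite('pics/n3.png',cv2.resize(p,None,fx=6,fy=6,interpolation=cv2.INTER_CUBIC))
E
```

```text
3.25 [ 538.06804261 -194.54263536   61.30158147] yaw 0.20956085322235402 tilt [ 2.18446042e-05 -2.73550191e-05 -9.99999999e-01] w 0.4805349727928861 F [-0.0872716   0.57879798 -0.52808351] ff 0.0
dock xy -38.8923583934097 28.560422651077996
shift units [-0.006  0.01   0.057]
```

View pics/n3.png

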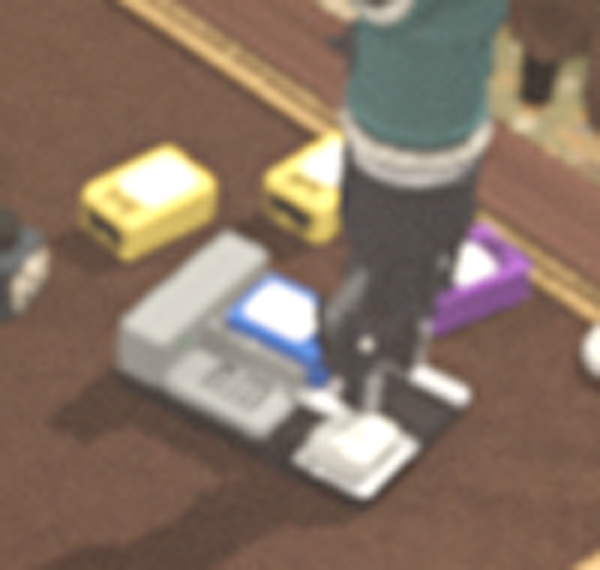

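The finger stands above the key at about (370,405) in the crop, and the other stands over the tray ahead of the drive. I'll descend in steps and watch the force.

Request:
drive_tool --motion '[{"xyz": [-0.005,0.01,0.03],"angular": [0,0,0]},{"xyz": [-0.005,0.01,0.065],"angular": [0,0,0]},{"xyz": [-0.005,0.01,0.08],"angular": [0,0,0]},{"xyz": [-0.005,0.01,0.08],"angular": [0,0,0]}]'

```text
clock: 3.8
eef_pos: [537.2, -196.8, 45.1]
ee_rot: [[0.978, 0.208, -0.001], [0.208, -0.978, -0.0], [-0.001, -0.0, -1.0]]
contact_force: [-0.4, 0.1, 1.0]
width: 0.479
finger_force: 0.5
```

Request:
drive_tool --motion '[{"xyz": [0,0,0.015],"angular": [0,0,0]},{"xyz": [0,0,0.03],"angular": [0,0,0]},{"xyz": [0,0,0.03],"angular": [0,0,0]}]'

```text
clock: 4.18
eef_pos: [537.3, -196.8, 39.2]
ee_rot: [[0.978, 0.208, -0.0], [0.208, -0.978, -0.0], [-0.0, 0.0, -1.0]]
contact_force: [-1.9, -1.0, 4.7]
width: 0.483
finger_force: 2.3
```

The key has about 4.7 N on it, so it is roughly 6–7 mm down. I'll press to the stop and keep it there.

Request:
drive_tool --motion '[{"xyz": [0,0,0.012],"angular": [0,0,0]},{"xyz": [0,0,0.022],"angular": [0,0,0]},{"xyz": [0,0,0.025],"angular": [0,0,0]},{"xyz": [0,0,0.025],"angular": [0,0,0]},{"xyz": [0,0,0.025],"angular": [0,0,0]}]'

```text
clock: 4.8
eef_pos: [537.4, -196.9, 36.2]
ee_rot: [[0.978, 0.208, -0.0], [0.208, -0.978, -0.0], [-0.0, 0.0, -1.0]]
contact_force: [-6.6, 0.3, 20.0]
width: 0.479
finger_force: 9.8
```

Request:
drive_tool --motion '[{"xyz": [0,0,0],"angular": [0,0,0]},{"xyz": [0,0,0],"angular": [0,0,0]},{"xyz": [0,0,0],"angular": [0,0,0]},{"xyz": [0,0,0],"angular": [0,0,0]},{"xyz": [0,0,0],"angular": [0,0,0]}]'

```text
clock: 5.42
eef_pos: [537.4, -196.8, 36.2]
ee_rot: [[0.978, 0.208, -0.0], [0.208, -0.978, -0.0], [-0.0, 0.0, -1.0]]
contact_force: [-6.0, 0.3, 19.4]
width: 0.482
finger_force: 9.8
```

Request:
drive_tool --motion '[{"xyz": [0,0,0],"angular": [0,0,0]},{"xyz": [0,0,0],"angular": [0,0,0]},{"xyz": [0,0,0],"angular": [0,0,0]},{"xyz": [0,0,0],"angular": [0,0,0]},{"xyz": [0,0,0],"angular": [0,0,0]}]'

```text
clock: 6.05
eef_pos: [537.3, -196.8, 36.2]
ee_rot: [[0.978, 0.208, -0.0], [0.208, -0.978, -0.0], [-0.0, 0.0, -1.0]]
contact_force: [-6.0, 0.9, 19.8]
width: 0.473
finger_force: 11.2
```

```bash
python3 go.py -40 26.5 34; python3 - <<'E'
from bench import robot
import cv2,numpy as np
im=[]
for c,(u,v) in(('top',(360,145)),('scene',(315,140))):
    p=robot.snapshot(c)['pixels'][v:v+85,u:u+100];im.append(cv2.resize(p,None,fx=4,fy=4,interpolation=cv2.INTER_CUBIC))
    print([(np.round(d['location']).tolist(),round(d['score'],2)) for d in robot.look_for(c,'drive_blue')])
cv2.imwrite('pics/n4.png',np.hstack(im))
E
```

```text
6.05 [ 537.31708149 -196.84162471   36.1559098 ] yaw 0.2090379564210771 tilt [-2.64837033e-04 -2.78854386e-04 -9.99999926e-01] w 0.473081325421242 F [-6.02039231  0.91249195 19.80400263] ff 11.186681280378252
dock xy -40.099787409360886 26.46485356874399
shift units [ 0.001 -0.     0.011]
[([712.0, -330.0, 29.0], 0.85), ([774.0, -226.0, 31.0], 0.78), ([604.0, -336.0, 24.0], 0.67), ([603.0, -196.0, 43.0], 0.59)]
[([762.0, -229.0, 26.0], 0.82), ([604.0, -199.0, 48.0], 0.54), ([715.0, -311.0, 28.0], 0.52), ([580.0, -346.0, 27.0], 0.45)]
```

View pics/n4.png

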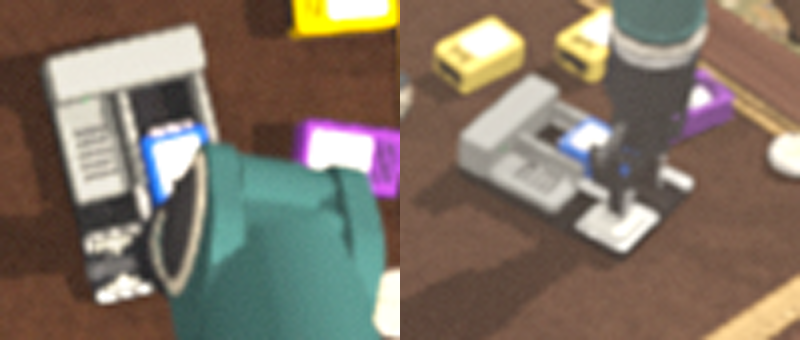

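The drive has slid out about 30 mm (its back edge is now at about (175,130) on the left) and lies against the finger, with the key fully down. I'll wait briefly to confirm it is at rest before handing in.

Request:
drive_tool --motion '[{"xyz": [0,0,0],"angular": [0,0,0]},{"xyz": [0,0,0],"angular": [0,0,0]},{"xyz": [0,0,0],"angular": [0,0,0]},{"xyz": [0,0,0],"angular": [0,0,0]},{"xyz": [0,0,0],"angular": [0,0,0]}]'

```text
clock: 6.88
eef_pos: [537.4, -196.9, 36.1]
ee_rot: [[0.978, 0.207, -0.0], [0.207, -0.978, -0.0], [-0.0, 0.0, -1.0]]
contact_force: [-6.0, -0.4, 19.3]
width: 0.483
finger_force: 11.2
```

```bash
python3 - <<'E'
from bench import robot
import cv2,numpy as np
a=cv2.imread('pics/n4.png').astype(int)
b=np.hstack([cv2.resize(robot.snapshot(c)['pixels'][v:v+85,u:u+100],None,fx=4,fy=4,interpolation=cv2.INTER_CUBIC) for c,(u,v) in(('top',(360,145)),('scene',(315,140)))]).astype(int)
for i in(a,b):
  for h in(i[:,:280],i[:,400:]):
    m=(h[...,0]-h[...,2]>90);y,x=np.nonzero(m);print(m.sum(),x.mean(),y.mean(),y.min())
E
```

```text
1110 163.790990990991 158.23783783783784 124
164 173.5670731707317 151.0 142
1111 163.86408640864087 158.23042304230424 124
166 173.49397590361446 150.94578313253012 142
```

The drive did not move between the two pictures and the forces are steady, so I'm handing it in.

```bash
python3 -c "
from bench import robot
print(robot.job_done())"
```

```text
the job is handed in; nothing more can be done
None
```

The job is handed in, with no verdict returned: at hand-in the blue drive's key was pressed to its stop by one finger, and the drive was at rest in the tray against the other, about 30 mm out of its bay.

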